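Fetch the rinse basket out of the deep tank with the telescopic hook rod

TASK

The lidded parts basket hangs deep in the narrow rinse tank. Take the telescopic hook rod out of its stand, fish the basket out by its red handle with the hook, set it down gently, flat and about in the middle of the blue drip tray, unhook, and hang the rod back in its seat in the stand. Nobody knows how far the rod is drawn out, so feel your way down: at no time push or pull with the rod harder than about 25 N on the basket, the tank or the tray, and do not jam or knock the basket. Do not touch the basket with the gripper or the arm, and leave the other things on the bench alone.

Things in the scene. Friction and masses are not known exactly. Their poses are not given: they have to be found in the camera images.
- hook_rod: Telescopic hook rod, 0.2 kg. Origin: centre of the underside of its black 36x36x6 mm flange; z up, x the way the hook's toe points. Below: tube (radius 6, to 50 mm down), then a stem (radius 3) held by 60 N friction and ending in a J hook. UNKNOWN: its lowest point lies 84 to 130 mm below the origin. Toe reaches x = +23 mm; its upturned tip ends 13.5 mm above the lowest point.
- rod_handle (a point): On the rod's axis 32 mm above its origin: where to grasp the orange handle (22x22 mm in section, from 6 to 52 mm above the origin) from above, best across the rod's y. Axes as the rod's. A bar lying in the hook's bend rests about 9 mm out (x) from the stem's axis, its underside 6 mm above the hook's lowest point.
- stand: Fixed stand, origin on the bench below its seat's centre, z up. Its post is 47 to 57 mm out on +x. Two prongs 145 mm up leave a 16 mm slot open to -x. Rims 4 mm high round the seat hold the flange with 3 mm play. The hook cannot pass up the slot: lift the rod 8 mm or more to clear the rims, then take it out 50 mm or more along the stand's -x; put it back the same way reversed.
- stand_seat (a point): Centre of the seat's surface on the stand, 145 mm above the bench, where the flange's underside rests; axes as the stand's. At the start the rod's x points along the stand's x within 3 degrees.
- tank: Fixed, open-topped steel rinse tank, 112x72 mm outside, 104 (x) x 64 (y) mm inside, 120 mm high, walls 4 mm. A brass drain stub sticks out 11 mm low on its -x side. Origin: centre of its underside; x along its length, z up. Ledges along the two long walls, 42 mm above the bench and 8 mm wide, carry the basket by its lid.
- basket: Aluminium rinse basket with fixed lid, 0.2 to 0.42 kg. Origin: centre of its underside; z up, x lengthwise. Body 70x42x30 mm; lid 84 (x) x 58 (y) x 3 mm, its flat top 33 mm above the origin. At the start it hangs in the tank, underside 12 mm above the bench, along the tank's x, up to 6 mm off the tank's middle in x and 1.5 mm in y; it can slide on the ledges.
- basket_handle (a point): Middle of the bar of the basket's rigid red arched handle (bar 5 mm thick), 54 mm above the basket's origin; axes as the basket's. The bar runs along y over the lid's middle, its underside 51.5 mm above the origin and 18.5 mm above the lid; its legs stand at y = +-20 mm. Alike from +x and -x.
- drip_tray: Fixed blue drip tray, 110 (x) x 90 (y) mm outside, 104x84 mm inside, rim 10 mm high, its flat floor 4 mm above the bench. Origin: centre of its underside, z up.
- oil_bottle: Small oil bottle standing on the bench, 38 mm thick, 105 mm high; leave alone. Origin: centre of its underside.
- threadlock: Small red bottle with a blue cap, 16x26x70 mm, standing; leave alone. Origin: centre of its underside.
- tape_roll: Yellow roll of tape, 58 mm across, 19 mm high; leave alone. Origin: centre of its underside.
- bearing_1: Ball bearing, 26 mm across, 8 mm high; leave alone. Origin: centre of its underside.
- housing_1: Machined aluminium valve housing, 30x49x31 mm; leave alone. Origin: centre of its underside.

How it is judged:
By the outcome, as a careful person would: the job done as asked, in the order asked, and still so for the second after the job is handed in, with the robot touching nothing.
It also fails if it takes over 72 s, if anything falls off the work surface, if the arm or the gripper's body presses on something with over 40 N, if the wrist force passes 120 N, or if a joint passes its speed limit or range.

ROBOT

A 6-joint arm with a two-finger parallel gripper is mounted at the origin on a cart in front of the work surface, level with it; the furniture and walls round the work are solid. World frame = base frame: x ahead of the robot, y to its left, z up, the work surface at z = 0. Lengths are in m, angles in degrees, forces in N, time in s.
With the tool pointing down it reaches from about 0.375 to 0.9 m from the base axis. Payload 3.1 kg.
Tool frame: the origin (TCP) lies on the centre line of the jaws, within the pads' length; the fingertips stand 25 mm ahead of it and the grasp point (between the pads) lies 6 mm ahead of it; z points along the fingers, y is the line along which they close (so a half turn about z gives the same grasp; the last joint's range is limited). The gripper opens to 87 mm and grips with 3 to 60 N. Pads are 19 mm wide; open, the fingers measure 117 mm over their backs; the gripper's body (75 mm by 190 mm) begins 51 mm behind the grasp point.
Start: joints at [54.574, 30.224, 82.088, -0, 67.689, -10.227], TCP at [0.266, 0.566, 0.248] pointing down, gripper open.
Joint ranges: [-176.69, 176.69], [-43.24, 126.21], [12.49, 139.97], [-82, 262], [0, 151.66], [-163.58, 163.58]. Speed limits (degrees/s): [159.86, 159.86, 180, 180, 180, 180].

INTERFACE

Orientations are given as a 3x3 rotation matrix whose columns are the frame's x, y, z axes.
In Python, from rig import * gives the robot as it stands.
- The arm moves only by the tool step_arm, never from a script. Its argument "steps" is a list of rows, each a list of 7 numbers: the shift along the tool's x, y, z normalised to -1 to 1, where 1 is 0.3 m, then the turn, a rotation vector about the tool's x, y, z normalised to -1 to 1, where 1 is 45 degrees, then the gripper's target within -1 to 1 (shut at 1, half-way at 0, fully open at -1). A call has 1 to 8 rows; each row is the pose to reach, as a shift and turn from the pose commanded when the call began, along the tool's axes at that moment; what a row does not reach only later rows make up. A row lasts 1/12 s, in which the tool goes at most 41.7 mm and 7.16 degrees, less where a joint would pass 70% of its speed; a pose out of reach is approached as far as the arm can. A call with a number of a shift or a turn outside -1 to 1 is refused whole. A call with a gripper value outside its range is refused whole. The fingers move at their own pace and stop on an object; the grip force is fixed at half the most. Time passes only in rows, so rows that repeat a pose let the fingers close. It gives the time, the measured TCP pose, the force, the opening and the grip force at its end, in the units of the state.
- read_state(): the state, without advancing time (a new reading comes with each control period).
- capture(name): name is "scene" or "side" or "wrist"; returns a dict with "image" (400x640x3 uint8, red, green, blue), "vertical_fov" (degrees; the focal length in pixels is half the picture's height over the tangent of half this angle, whatever the lens; pixels are square), "cx", "cy" (the principal point, pixels), "world_from_camera" (4x4, takes a point from camera to world coordinates); the wrist camera has in their place "T_tool_cam" (4x4, takes a point from camera to tool coordinates, whose origin is the TCP and whose axes are the flange's). Camera axes: x right, y down, z forward; pixel columns grow to the right and rows downward; lengths in m; the calibration is good to about 2 mm. The wrist camera is an equidistant fisheye: a pixel r from the principal point sees the ray r / f radians off the axis. A picture is of the moment at which its call begins: read the wrist's pose just before it. There is no depth.
- hand_in(): hands the job in; it is judged then, once.
The state is a dict: "time_s": time; "joint_positions": joint angles; "qvel": joint speeds; "tau": joint torques, N m; "position": TCP position; "tcp_rot": TCP orientation; "force": force on the tool from outside, world axes, zero at the start; "moment": the same for the moment, N m; "opening": opening from 0.0 (shut) to 1.0 (fully open); "grasp_force": force on a finger pad.
Only numpy, scipy, OpenCV 4.12 (cv2) and the standard library are available. Lean on these libraries where they do the work, as an engineer would, in place of code of your own. Each camera call takes 0.05 s, during which the arm holds its last target. There are 200 camera calls.

## Working session

There is one attempt and no reset: what is moved stays moved. The work goes in short steps, Python scripts to look and compute and a tool call to move; the robot and the scene stay as the last step left them, time stands still between calls to the robot, and variables do not carry over. Pictures are saved under pics/ and viewed, at most 10 in all, crops included, and the job is handed in when it is done.

Besides the shell and the picture viewer there is one more tool, called after "Request:" in YAML: its name, and indented under it one key for each argument. step_arm: Moves the arm, as the interface text tells. Scaled input: -1 to 1 covers 0.3 m each way for a shift and 45 degrees each way for a turn. Its arguments: {"type":"object","properties":{"steps":{"type":"array"}},"required":["steps"]}

```bash
ls; mkdir -p pics; cat > h.py <<'E'
from rig import *
import numpy as np, cv2
def K(c): return 200/np.tan(np.radians(c["vertical_fov"])/2)
def ray(c,u,v,st=None):
    f=K(c)
    if "T_tool_cam" in c:
        d=np.array([u-c["cx"],v-c["cy"]]);r=np.hypot(*d);t=r/f
        k=np.array([*(d/max(r,1e-9)*np.sin(t)),np.cos(t)])
        T=np.eye(4);T[:3,:3]=st["tcp_rot"];T[:3,3]=st["position"];T=T@np.array(c["T_tool_cam"])
    else:
        k=np.array([(u-c["cx"])/f,(v-c["cy"])/f,1]);T=np.array(c["world_from_camera"])
    k=T[:3,:3]@k
    return T[:3,3],k/np.linalg.norm(k)
def onz(c,u,v,z,st=None):
    o,d=ray(c,u,v,st);return o+d*(z-o[2])/d[2]
def tri(*rays):
    A=0;b=0
    for o,d in rays:
        P=np.eye(3)-np.outer(d,d);A=A+P;b=b+P@o
    x=np.linalg.solve(A,b)
    return x,[np.linalg.norm((np.eye(3)-np.outer(d,d))@(x-o)) for o,d in rays]
E
python3 - <<'E'
from h import *
import pickle
s=read_state();print(s)
for n in ["scene","side","wrist"]:
    c=capture(n);pickle.dump((c,s),open(n+"0.pkl","wb"))
    cv2.imwrite(f"pics/{n}0.png",c["image"][:,:,::-1])
    print(n,{k:v for k,v in c.items() if k!="image"})
E
```

```text
pics
{'time_s': 0.0, 'joint_positions': array([ 5.45740325e+01,  3.02806213e+01,  8.21543247e+01, -5.55580823e-04,
        6.76874727e+01, -1.02264958e+01]), 'qvel': array([-0.03463356, -0.12662166, -0.0195371 ,  0.07651422, -0.02348437,
       -0.03361406]), 'tau': array([ 1.55247177e-03, -4.40032125e+01, -1.76596838e+01,  6.33475115e-02,
        5.81895432e-02, -1.74246779e-04]), 'position': array([0.26568954, 0.56499323, 0.24656525]), 'tcp_rot': array([[-9.04832322e-01,  4.25766312e-01, -1.23117568e-03],
       [ 4.25767931e-01,  9.04830713e-01, -1.74624674e-03],
       [ 3.70512534e-04, -2.10425562e-03, -9.99997717e-01]]), 'force': array([-0.35998538,  0.74208933,  0.70884138]), 'moment': array([-0.01483761,  0.0410626 ,  0.01351684]), 'grasp_force': 0.0, 'opening': 1.0025924518305256}
scene {'vertical_fov': 47.83701553812332, 'cx': 323.736518426553, 'cy': 197.71148623613857, 'world_from_camera': array([[ 0.51338972, -0.63036347,  0.58229966,  0.05576294],
       [-0.85796815, -0.36285028,  0.36363487, -0.47015063],
       [-0.01793454, -0.68628097, -0.72711538,  0.79234614],
   
[... 168 characters left out ...]
era': array([[ 0.98786012, -0.04438829,  0.14886929,  0.4286937 ],
       [-0.153046  , -0.44238438,  0.88367018, -0.97667052],
       [ 0.02663284, -0.89572638, -0.44380733,  0.55295807],
       [ 0.        ,  0.        ,  0.        ,  1.        ]])}
wrist {'vertical_fov': 65.70646984690485, 'cx': 314.8219148526909, 'cy': 205.75983065680165, 'T_tool_cam': array([[ 5.95675553e-05, -9.68461508e-01, -2.49163207e-01,
         6.65572292e-02],
       [ 9.99999827e-01, -8.82336245e-05,  5.82021782e-04,
        -3.33221729e-04],
       [-5.85650266e-04, -2.49163199e-01,  9.68461335e-01,
        -1.37155723e-01],
       [ 0.00000000e+00,  0.00000000e+00,  0.00000000e+00,
         1.00000000e+00]])}
```

View pics/scene0.png

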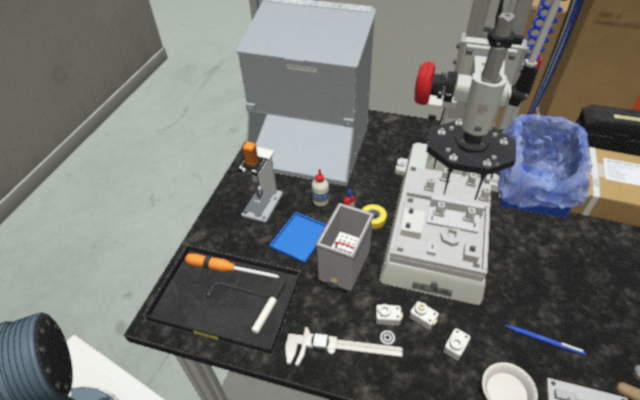

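View pics/side0.png

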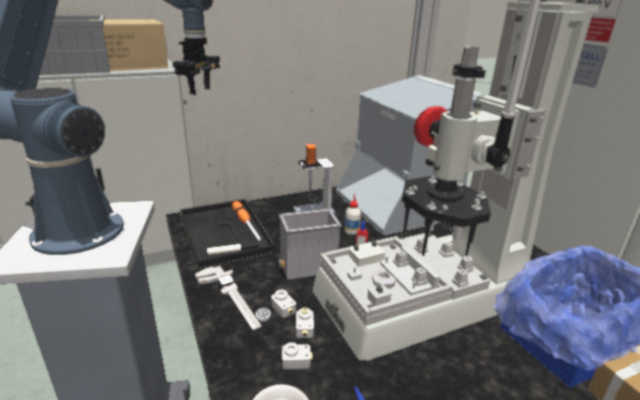

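View pics/wrist0.png

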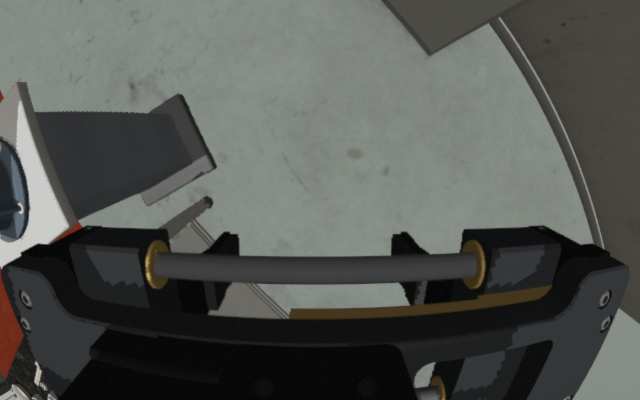

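The scene view shows the stand with the orange handle at about (250,152), the tray at (300,237) and the tank at (345,235). In the side view the handle is at (311,153) and the tank at (310,240). The wrist view shows only the floor.

```bash
python3 - <<'E'
from h import *
import pickle
for n,(r,c0,h,w) in {"scene":(135,225,150,200),"side":(135,260,150,150)}.items():
    c,s=pickle.load(open(n+"0.pkl","rb"))
    im=c["image"][r:r+h,c0:c0+w,::-1]
    cv2.imwrite(f"pics/{n}0c.png",cv2.resize(im,None,fx=4,fy=4,interpolation=cv2.INTER_CUBIC))
    H=cv2.cvtColor(c["image"],cv2.COLOR_RGB2HSV)
    m=cv2.inRange(H,(5,160,120),(15,255,255))
    k,_,st,ce=cv2.connectedComponentsWithStats(m)
    for i in range(1,k):
        if st[i,4]>25: print(n,"orange",st[i],ce[i])
    if n=="scene":
        m=cv2.inRange(H,(100,150,80),(118,255,255));m[:, :250]=0;m[:,340:]=0
        k,_,st,ce=cv2.connectedComponentsWithStats(m);i=1+st[1:,4].argmax()
        print("tray",st[i],ce[i])
E
```

```text
scene orange [632  95   8  15  74] [636.52702703 103.83783784]
scene orange [243 142  12  13  76] [248.53947368 148.51315789]
scene orange [246 158   9   7  35] [249.82857143 161.51428571]
scene orange [185 253  20  14 135] [193.72592593 259.79259259]
scene orange [208 257  26  14 175] [219.94857143 265.12      ]
tray [ 269  212   56   51 1636] [297.8202934  236.80684597]
side orange [307 145   8  18 112] [311.21428571 153.23214286]
side orange [232 201  10   9  60] [236.23333333 204.46666667]
side orange [237 209  13  13 107] [242.6635514  214.31775701]
```

View pics/scene0c.png

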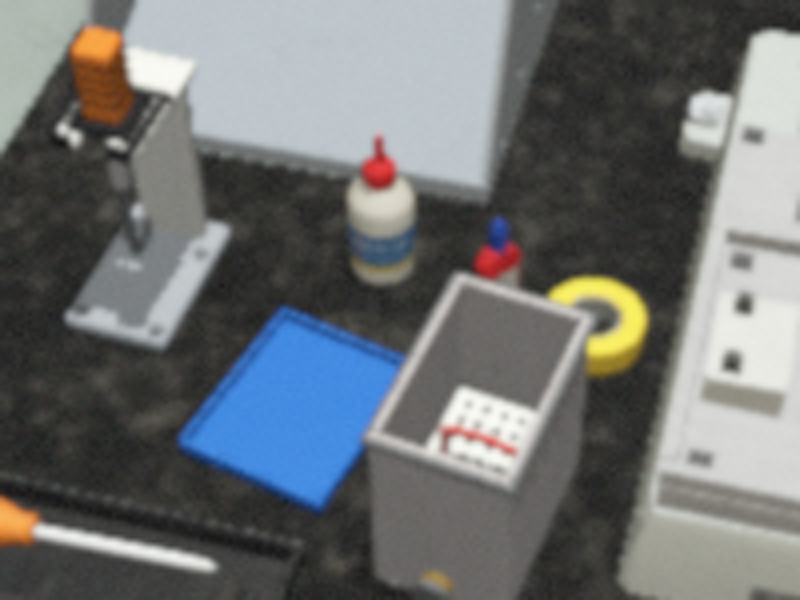

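View pics/side0c.png

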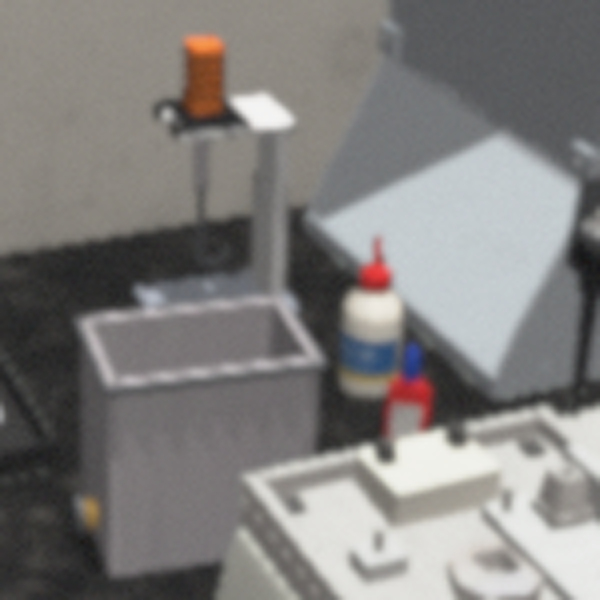

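The scene crop shows the tank rim corners at about (460,273), (594,318), (512,490) and (366,438). Tray corners are at (285,308), (180,440) and (322,508), with the handle top at (99,35). The red bar spans (443,430) to (517,451). The side crop shows the tank rim at (78,320), (280,296), (325,362) and (105,388), with the handle top at (204,40).

```bash
python3 - <<'E'
from h import *
import pickle
sc=pickle.load(open("scene0.pkl","rb"))[0];sd=pickle.load(open("side0.pkl","rb"))[0]
S=lambda u,v:(225+u/4-.375,135+v/4-.375)
D=lambda u,v:(260+u/4-.375,135+v/4-.375)
np.set_printoptions(precision=4,suppress=True)
P=np.array
def rep(n,pts):
    print(n);print(P(pts))
    for i in range(len(pts)-1): 
        e=pts[i+1]-pts[i];print("  edge",np.linalg.norm(e),np.degrees(np.arctan2(e[1],e[0])))
rep("tank scene",[onz(sc,*S(*p),.12) for p in [(460,273),(594,318),(512,490),(366,438),(460,273)]])
rep("tank side",[onz(sd,*D(*p),.12) for p in [(78,320),(280,296),(325,362),(105,388),(78,320)]])
rep("tray",[onz(sc,*S(*p),.01) for p in [(285,308),(180,440),(322,508)]])
rep("bar",[onz(sc,*S(*p),.066) for p in [(443,430),(517,451)]])
rep("stand base",[onz(sc,*S(*p),.0) for p in [(230,228),(165,348),(66,320)]])
print("handle top",onz(sc,*S(99,38),.197),onz(sd,*D(204,41),.197),tri(ray(sc,*S(99,38)),ray(sd,*D(204,41))))
print("stub",onz(sc,*S(435,580),.02))
E
```

```text
tank scene
[[ 0.5979 -0.1692  0.12  ]
 [ 0.6046 -0.2415  0.12  ]
 [ 0.4928 -0.2559  0.12  ]
 [ 0.4847 -0.1828  0.12  ]
 [ 0.5979 -0.1692  0.12  ]]
  edge 0.07257953684992795 -84.69025542457702
  edge 0.11278864975674445 -172.64726709762164
  edge 0.07352173660013138 96.30670241167068
  edge 0.11403805009355614 6.8623171773519225
tank side
[[ 0.4856 -0.1856  0.12  ]
 [ 0.5986 -0.1696  0.12  ]
 [ 0.6083 -0.2439  0.12  ]
 [ 0.4934 -0.2574  0.12  ]
 [ 0.4856 -0.1856  0.12  ]]
  edge 0.11413790075168177 8.033155916068266
  edge 0.07487693266863608 -82.56678021335073
  edge 0.11565638791568751 -173.28056456899625
  edge 0.0722569357498149 96.23120983345244
tray
[[ 0.6119 -0.0456  0.01  ]
 [ 0.5029 -0.0489  0.01  ]
 [ 0.5039 -0.14    0.01  ]]
  edge 0.10907052837976025 -178.2988717460657
  edge 0.09111227501089232 -89.36700071988655
bar
[[ 0.5431 -0.1909  0.066 ]
 [ 0.5502 -0.2295  0.066 ]]
  edge 0.03930047479968448 -79.57669242186567
stand base
[[ 0.657   0.0252 -0.    ]
 [ 0.5585  0.0029  0.    ]
 [ 0.5469  0.066   0.    ]]
  edge 0.10093967306604762 -167.27586389166544
  edge 0.06414138764151688 100.45253971150386
handle top [0.5862 0.0378 0.197 ] [0.5845 0.0369 0.197 ] (array([0.5849, 0.0368, 0.1975]), [np.float64(0.0006519447684901157), np.float64(0.0006519447684901189)])
stub [ 0.4897 -0.2169  0.02  ]
```

Request:
step_arm:
  steps:
    - [-0.857,-0.571,-0.15,0,0,0,-1]
    - [-0.857,-0.571,-0.15,0,0,0,-1]
    - [-0.857,-0.571,-0.15,0,0,0,-1]
    - [-0.857,-0.571,-0.15,0,0,0,-1]
    - [-0.857,-0.571,-0.15,0,0,0,-1]
    - [-0.857,-0.571,-0.15,0,0,0,-1]
    - [-0.857,-0.571,-0.15,0,0,0,-1]
    - [-0.857,-0.571,-0.15,0,0,0,-1]

```text
time_s: 0.82
position: [0.4279, 0.2976, 0.2932]
tcp_rot: [[-0.904, 0.428, 0.002], [0.428, 0.904, -0.001], [-0.002, -0.0, -1.0]]
force: [0.2, -0.8, -0.4]
opening: 1.001
grasp_force: 0.0
```

Request:
step_arm:
  steps:
    - [-0.857,-0.571,0,0,0,-0.827,-1]
    - [-0.857,-0.571,0,0,0,-0.827,-1]
    - [-0.857,-0.571,0,0,0,-0.827,-1]
    - [-0.857,-0.571,0,0,0,-0.827,-1]
    - [-0.857,-0.571,0,0,0,-0.827,-1]
    - [-0.857,-0.571,0,0,0,-0.827,-1]
    - [-0.857,-0.571,0,0,0,-0.827,-1]
    - [-0.857,-0.571,0,0,0,-0.827,-1]

```text
time_s: 1.48
position: [0.5864, 0.0341, 0.2923]
tcp_rot: [[-0.978, -0.207, -0.0], [-0.207, 0.978, -0.0], [0.0, -0.0, -1.0]]
force: [-0.1, 0.3, -0.0]
opening: 1.003
grasp_force: 0.0
```

```bash
cat >> h.py <<'E'
np.set_printoptions(precision=4,suppress=True)
def st(msg=""):
    s=read_state();R=s["tcp_rot"]
    print(msg,"t%.2f"%s["time_s"],"p",s["position"],"a %.2f"%np.degrees(np.arctan2(R[1,0],R[0,0])),"tilt",R[:2,2],"F",s["force"],"M",s["moment"],"op %.3f"%s["opening"],"g %.1f"%s["grasp_force"],"q",s["joint_positions"].round(1));return s
def mv(s,p,a=None):
    d=s["tcp_rot"].T@(np.array(p)-s["position"])
    da=0
    if a is not None:
        a0=np.degrees(np.arctan2(s["tcp_rot"][1,0],s["tcp_rot"][0,0])); da=-((a-a0+180)%360-180)
    print("move units",d/.3,"turn",da/45)
E
python3 - <<'E'
from h import *
import pickle
s=st();c=capture("wrist");cv2.imwrite("pics/w1.png",c["image"][:,:,::-1]);pickle.dump((c,s),open("w1.pkl","wb"))
sc=pickle.load(open("scene0.pkl","rb"))[0];sd=pickle.load(open("side0.pkl","rb"))[0]
print(tri(ray(sc,429,150),ray(sd,404,197)))
E
```

```text
t1.48 p [0.5864 0.0341 0.2923] a -168.03 tilt [-0.     -0.0003] F [-0.1283  0.3007 -0.0239] M [ 0.0828 -0.0105  0.0067] op 1.003 g 0.0 q [  -7.6   24.5   84.6   -0.    70.8 -109.5]
(array([ 0.7202, -0.2955,  0.2119]), [np.float64(0.008579976470960496), np.float64(0.00857997647096041)])
```

View pics/w1.png

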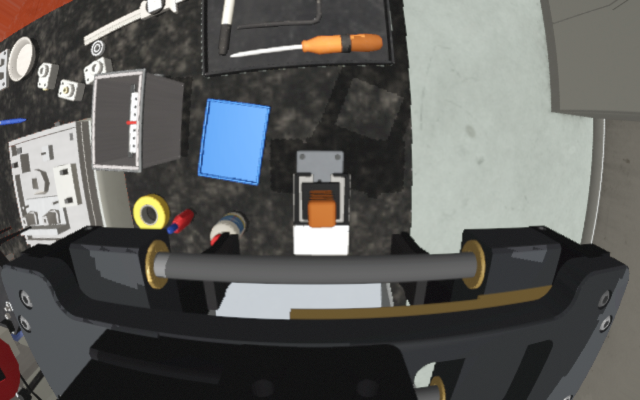

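The wrist view shows the handle top at about (321,214). The prongs and post run straight up the image, so the yaw is right.

```bash
python3 - <<'E'
from h import *
import pickle
c,s=pickle.load(open("w1.pkl","rb"))
H=cv2.cvtColor(c["image"],cv2.COLOR_RGB2HSV);m=cv2.inRange(H,(3,140,60),(18,255,255));m[:180]=0
m[:, :290]=0;m[:,350:]=0;m[235:]=0
v,u=np.nonzero(m);print(u.min(),u.max(),v.min(),v.max())
for vv in range(v.min(),v.max()+1,2):
    x=u[v==vv];print(vv,x.min(),x.max(),c["image"][vv,321],end=" | ")
print()
for p in [(u.min(),v.max()),(u.max(),v.max()),(321,214)]: print(onz(c,*p,.197,s))
# stand yaw from slab (white post top edges): edges of base plate
for p in [(298,151),(342,151),(294,225),(349,225)]: print(onz(c,*p,.145 if p[1]>200 else .004,s))
g=cv2.Canny(c["image"],40,120)
mv(s,[.585,.037,.292],192)
E
```

```text
308 335 190 226
190 314 330 [92 58 39] | 192 310 331 [107  59  29] | 194 310 330 [85 52 30] | 196 311 331 [103  58  30] | 198 310 332 [112  62  30] | 200 310 333 [117  64  30] | 202 308 334 [167  92  41] | 204 308 335 [194 114  53] | 206 308 335 [205 124  61] | 208 308 335 [205 125  61] | 210 308 335 [205 125  60] | 212 308 335 [205 124  61] | 214 308 335 [204 123  59] | 216 308 335 [204 123  59] | 218 308 335 [203 122  58] | 220 309 334 [203 121  57] | 222 308 335 [202 120  57] | 224 309 334 [202 119  57] | 226 312 331 [192 120  71] | 
[0.5969 0.0298 0.197 ]
[0.5925 0.0507 0.197 ]
[0.5851 0.0378 0.197 ]
[0.5571 0.0033 0.004 ]
[0.5445 0.0624 0.004 ]
[0.6157 0.0188 0.145 ]
[0.6047 0.0709 0.145 ]
move units [0.0025 0.0106 0.001 ] turn -0.000623763897278372
```

Request:
step_arm:
  steps:
    - [0.002,0.0137,0.12,0,0,0,-1]
    - [0.002,0.0137,0.24,0,0,0,-1]
    - [0.002,0.0137,0.32,0,0,0,-1]
    - [0.002,0.0137,0.364,0,0,0,-1]
    - [0.002,0.0137,0.364,0,0,0,0]
    - [0.002,0.0137,0.364,0,0,0,1]
    - [0.002,0.0137,0.364,0,0,0,1]
    - [0.002,0.0137,0.364,0,0,0,1]

```text
time_s: 2.2
position: [0.5851, 0.0405, 0.1849]
tcp_rot: [[-0.978, -0.208, 0.003], [-0.208, 0.978, -0.0], [-0.003, -0.001, -1.0]]
force: [0.3, -0.4, 0.1]
opening: 0.782
grasp_force: 0.0
```

Request:
step_arm:
  steps:
    - [0,0,0,0,0,0,1]
    - [0,0,0,0,0,0,1]
    - [0,0,0,0,0,0,1]
    - [0,0,0,0,0,0,1]
    - [0,0,0,0,0,0,1]
    - [0,0,0,0,0,0,1]
    - [0,0,0,0,0,0,1]
    - [0,0,0,0,0,0,1]

```text
time_s: 2.87
position: [0.584, 0.0403, 0.1834]
tcp_rot: [[-0.978, -0.208, -0.0], [-0.208, 0.978, -0.0], [0.0, -0.0, -1.0]]
force: [0.2, -0.5, 0.7]
opening: 0.247
grasp_force: 30.0
```

```bash
python3 - <<'E'
from h import *
st()
E
```

```text
t2.87 p [0.584  0.0403 0.1834] a -167.98 tilt [-0.     -0.0004] F [ 0.2318 -0.5233  0.6994] M [-0.1016  0.0717  0.0353] op 0.247 g 30.0 q [  -7.    31.8   91.5   -0.    56.8 -109. ]
```

Request:
step_arm:
  steps:
    - [0,0,-0.02,0,0,0,1]
    - [0,0,-0.04,0,0,0,1]
    - [0,0,-0.04,0,0,0,1]
    - [0.05,0,-0.04,0,0,0,1]
    - [0.12,0,-0.04,0,0,0,1]
    - [0.2,0,-0.04,0,0,0,1]
    - [0.27,0,-0.04,0,0,0,1]
    - [0.27,0,-0.04,0,0,0,1]

```text
time_s: 3.53
position: [0.4992, 0.024, 0.1948]
tcp_rot: [[-0.978, -0.208, -0.008], [-0.208, 0.978, 0.001], [0.007, 0.003, -1.0]]
force: [-0.9, -0.2, -2.2]
opening: 0.248
grasp_force: 30.0
```

Request:
step_arm:
  steps:
    - [0,0,-0.13,0,0,0,1]
    - [0,0,-0.26,0,0,0,1]
    - [0,0,-0.39,0,0,0,1]
    - [0,0,-0.48,0,0,0,1]
    - [0,0,-0.5,0,0,0,1]
    - [0,0,-0.5,0,0,0,1]

```text
time_s: 4.03
position: [0.5062, 0.0236, 0.3478]
tcp_rot: [[-0.978, -0.208, 0.006], [-0.208, 0.978, -0.001], [-0.006, -0.002, -1.0]]
force: [-1.1, -0.9, -2.6]
opening: 0.25
grasp_force: 30.0
```

```bash
python3 - <<'E'
from h import *
import pickle
s=st()
o=[]
for n,sl in [("wrist",(slice(100,300),slice(220,420))),("side",None),("scene",None)]:
    c=capture(n);pickle.dump((c,s),open(n+"2.pkl","wb"))
    if sl is None:
        # predicted hook location
        T=np.linalg.inv(np.array(c["world_from_camera"]));p=T@np.array([*s["position"]-[0,0,.12],1]);f=K(c)
        u=int(p[0]/p[2]*f+c["cx"]);v=int(p[1]/p[2]*f+c["cy"]);sl=(slice(v-50,v+50),slice(u-50,u+50));print(n,u-50,v-50)
    o.append(cv2.resize(c["image"][sl][:,:,::-1],(400,400) if n!="wrist" else (400,400),interpolation=cv2.INTER_CUBIC))
cv2.imwrite("pics/h2.png",cv2.resize(np.hstack(o[1:]),(800,400)));cv2.imwrite("pics/w2.png",o[0])
E
```

```text
t4.03 p [0.5062 0.0236 0.3478] a -167.97 tilt [ 0.0063 -0.001 ] F [-1.1124 -0.873  -2.5783] M [ 0.0155 -0.006   0.0389] op 0.250 g 30.0 q [ -10.    14.4   91.2    0.    74.  -112. ]
side 230 85
scene 177 107
```

View pics/h2.png

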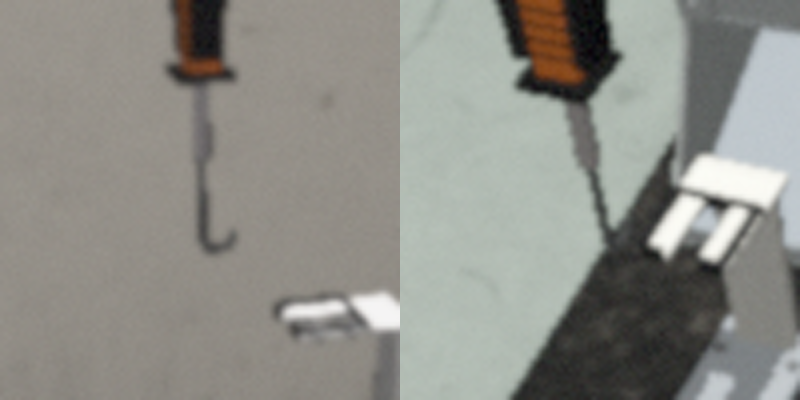

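The side half of the picture shows the flange underside at about (203,80), the hook bottom at (214,252) and the toe tip at (234,233). The toe points to +x, and the rod is well held.

```bash
python3 - <<'E'
from h import *
import pickle
c,s=pickle.load(open("side2.pkl","rb"))
p0=s["position"];n=np.array(c["world_from_camera"])[:3,2].copy();n[2]=0
def pl(u,v):
    o,d=ray(c,230+u/4-.375,85+v/4-.375);return o+d*(n@(p0-o))/(n@d)
for q in [(203,80),(203,158),(212,252),(234,233),(203,230)]: print(q,pl(*q),pl(*q)-p0)
st()
E
```

```text
(203, 80) [0.5069 0.0234 0.3049] [ 0.0007 -0.0001 -0.0428]
(203, 158) [0.5065 0.0235 0.257 ] [ 0.0003 -0.     -0.0908]
(212, 252) [0.5114 0.0227 0.1966] [ 0.0052 -0.0009 -0.1511]
(234, 233) [0.5251 0.0204 0.2096] [ 0.0189 -0.0032 -0.1382]
(203, 230) [0.506  0.0236 0.2109] [-0.0002  0.     -0.1368]
 t4.18 p [0.5035 0.0239 0.3432] a -167.99 tilt [-0.0044  0.0008] F [-0.1047  0.4239 -2.741 ] M [ 0.0689 -0.0245  0.0253] op 0.253 g 30.0 q [ -10.    14.7   91.6    0.    74.  -112. ]
```

Request:
step_arm:
  steps:
    - [0.02,-0.1,0,0,0,0.111,1]
    - [0.05,-0.22,0,0,0,0.111,1]
    - [0.07,-0.35,0,0,0,0.111,1]
    - [0.09,-0.48,0,0,0,0.111,1]
    - [0.11,-0.6,0,0,0,0.111,1]
    - [0.13,-0.7,0,0,0,0.111,1]
    - [0.132,-0.76,0,0,0,0.111,1]
    - [0.132,-0.783,0,0,0,0.111,1]

```text
time_s: 4.85
position: [0.5146, -0.2168, 0.3429]
tcp_rot: [[-0.993, -0.119, -0.003], [-0.119, 0.993, 0.002], [0.003, 0.002, -1.0]]
force: [0.1, -0.3, -1.8]
opening: 0.25
grasp_force: 30.0
```

Request:
step_arm:
  steps:
    - [0,0,0,0,0,0,1]
    - [0,0,0,0,0,0,1]
    - [0,0,0,0,0,0,1]
    - [0,0,0,0,0,0,1]

```text
time_s: 5.18
position: [0.5149, -0.2124, 0.3453]
tcp_rot: [[-0.992, -0.124, -0.001], [-0.124, 0.992, 0.001], [0.0, 0.001, -1.0]]
force: [0.4, 0.3, -1.7]
opening: 0.249
grasp_force: 30.0
```

```bash
python3 - <<'E'
from h import *
import pickle
s=st();c=capture("wrist");pickle.dump((c,s),open("w3.pkl","wb"))
cv2.imwrite("pics/w3.png",cv2.resize(c["image"][110:260,215:415,::-1],None,fx=4,fy=4,interpolation=cv2.INTER_CUBIC))
E
```

```text
t5.18 p [ 0.5149 -0.2124  0.3453] a -172.85 tilt [-0.0005  0.0009] F [ 0.3593  0.2929 -1.7464] M [ 0.0112  0.0295 -0.0112] op 0.249 g 30.0 q [ -33.9   19.1   84.6    0.    76.3 -131.1]
```

View pics/w3.png

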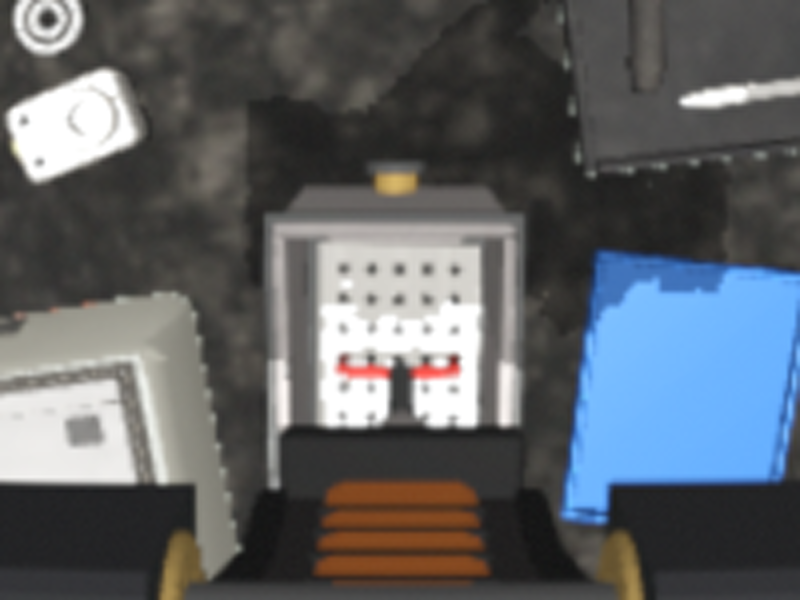

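The wrist crop shows the red bar from (338,368) to (460,368) and the tank's near rim from (265,215) to (525,215). Both are level, so the yaw is right, and the stem hides the middle of the bar.

```bash
python3 - <<'E'
from h import *
import pickle
c,s=pickle.load(open("w3.pkl","rb"))
S=lambda u,v:(215+u/4-.375,110+v/4-.375)
m=c["image"].astype(int);r=(m[...,0]>150)&(m[...,0]-m[...,1]>70)&(m[...,0]-m[...,2]>70);r[:190]=0;r[215:]=0;r[:,:290]=0;r[:,340:]=0
v,u=np.nonzero(r);print(u.min(),u.max(),v.min(),v.max(),[ (x,v[u==x].mean()) for x in (302,306,322,326)])
a=onz(c,u.min()-.5,v.mean(),.066,s);b=onz(c,u.max()+.5,v.mean(),.066,s);mid=(a+b)/2
print("bar",a,b,mid,np.linalg.norm(a-b))
print("rim",onz(c,*S(265,215),.12,s),onz(c,*S(525,215),.12,s))
R=s["tcp_rot"];print("rel tool",R.T@(mid-s["position"]))
s=st()
E
```

```text
299 329 201 204 [(302, np.float64(202.0)), (306, np.float64(202.5)), (322, np.float64(202.5)), (326, np.float64(202.5))]
bar [ 0.5529 -0.2309  0.066 ] [ 0.5476 -0.1883  0.066 ] [ 0.5503 -0.2096  0.066 ] 0.04296099198272646
rim [ 0.4948 -0.2558  0.12  ] [ 0.4853 -0.1798  0.12  ]
rel tool [-0.0356 -0.0019  0.2793]
 t5.23 p [ 0.5149 -0.2126  0.3455] a -172.86 tilt [-0.0002  0.0005] F [-0.8873  0.6059 -2.3366] M [0.0842 0.007  0.0553] op 0.251 g 30.0 q [ -33.9   19.1   84.6    0.    76.3 -131.1]
```

Request:
step_arm:
  steps:
    - [0,-0.006,0.05,0,0,0,1]
    - [0,-0.006,0.12,0,0,0,1]
    - [0,-0.006,0.2,0,0,0,1]
    - [0,-0.006,0.28,0,0,0,1]
    - [0,-0.006,0.36,0,0,0,1]
    - [0,-0.006,0.42,0,0,0,1]
    - [0,-0.006,0.45,0,0,0,1]
    - [0,-0.006,0.46,0,0,0,1]

```text
time_s: 5.9
position: [0.5145, -0.2149, 0.206]
tcp_rot: [[-0.992, -0.123, -0.003], [-0.123, 0.992, 0.002], [0.002, 0.002, -1.0]]
force: [0.1, -0.3, -1.8]
opening: 0.254
grasp_force: 30.0
```

Request:
step_arm:
  steps:
    - [0,0,0,0,0,0,1]
    - [0,0,0,0,0,0,1]
    - [0,0,0,0,0,0,1]
    - [0,0,0,0,0,0,1]
    - [0,0,0,0,0,0,1]
    - [0,0,0,0,0,0,1]

```text
time_s: 6.4
position: [0.5155, -0.2163, 0.208]
tcp_rot: [[-0.993, -0.122, 0.001], [-0.122, 0.993, -0.001], [-0.001, -0.001, -1.0]]
force: [-0.5, -0.7, -1.1]
opening: 0.255
grasp_force: 30.0
```

```bash
python3 - <<'E'
from h import *
st()
E
```

```text
t6.40 p [ 0.5155 -0.2163  0.208 ] a -172.98 tilt [ 0.0011 -0.0008] F [-0.4919 -0.6873 -1.1251] M [ 0.0219 -0.0187 -0.0428] op 0.255 g 30.0 q [ -34.2   28.    94.1    0.    57.8 -131.2]
```

Request:
step_arm:
  steps:
    - [0,0,0.003,0,0,0,1]
    - [0,0,0.006,0,0,0,1]
    - [0,0,0.01,0,0,0,1]
    - [0,0,0.013,0,0,0,1]
    - [0,0,0.016,0,0,0,1]
    - [0,0,0.02,0,0,0,1]
    - [0,0,0.02,0,0,0,1]
    - [0,0,0.02,0,0,0,1]

```text
time_s: 7.07
position: [0.5151, -0.2161, 0.2012]
tcp_rot: [[-0.993, -0.122, -0.0], [-0.122, 0.993, 0.0], [0.0, 0.0, -1.0]]
force: [0.1, -0.7, -2.2]
opening: 0.251
grasp_force: 30.0
```

Request:
step_arm:
  steps:
    - [0,0,0.0015,0,0,0,1]
    - [0,0,0.003,0,0,0,1]
    - [0,0,0.0045,0,0,0,1]
    - [0,0,0.006,0,0,0,1]
    - [0,0,0.008,0,0,0,1]
    - [0,0,0.01,0,0,0,1]
    - [0,0,0.01,0,0,0,1]
    - [0,0,0.01,0,0,0,1]

```text
time_s: 7.73
position: [0.5152, -0.2161, 0.1983]
tcp_rot: [[-0.992, -0.122, -0.0], [-0.122, 0.992, 0.0], [0.0, 0.0, -1.0]]
force: [-0.1, -0.0, -2.0]
opening: 0.251
grasp_force: 30.0
```

Request:
step_arm:
  steps:
    - [0,0,0.001,0,0,0,1]
    - [0,0,0.002,0,0,0,1]
    - [0,0,0.003,0,0,0,1]
    - [0,0,0.004,0,0,0,1]
    - [0,0,0.005,0,0,0,1]
    - [0,0,0.006,0,0,0,1]
    - [0,0,0.007,0,0,0,1]
    - [0,0,0.007,0,0,0,1]

```text
time_s: 8.4
position: [0.5152, -0.2161, 0.1962]
tcp_rot: [[-0.992, -0.122, -0.0], [-0.122, 0.992, 0.0], [0.0, 0.0, -1.0]]
force: [0.4, 0.9, -1.8]
opening: 0.253
grasp_force: 30.0
```

Request:
step_arm:
  steps:
    - [0,0,0.001,0,0,0,1]
    - [0,0,0.002,0,0,0,1]
    - [0,0,0.003,0,0,0,1]
    - [0,0,0.004,0,0,0,1]
    - [0,0,0.005,0,0,0,1]
    - [0,0,0.006,0,0,0,1]
    - [0,0,0.006,0,0,0,1]

```text
time_s: 8.98
position: [0.5153, -0.2162, 0.1948]
tcp_rot: [[-0.992, -0.122, 0.0], [-0.122, 0.992, -0.0], [-0.0, -0.0, -1.0]]
force: [-0.5, 0.4, 1.3]
opening: 0.246
grasp_force: 30.0
```

Request:
step_arm:
  steps:
    - [0,0,0.001,0,0,0,1]
    - [0,0,0.002,0,0,0,1]
    - [0,0,0.002,0,0,0,1]
    - [0,0,0.002,0,0,0,1]

```text
time_s: 9.32
position: [0.5153, -0.2163, 0.1946]
tcp_rot: [[-0.992, -0.122, 0.001], [-0.122, 0.992, -0.0], [-0.001, -0.001, -1.0]]
force: [-1.7, 1.0, 5.5]
opening: 0.253
grasp_force: 30.0
```

Request:
step_arm:
  steps:
    - [0,0,-0.005,0,0,0,1]
    - [0,0,-0.01,0,0,0,1]
    - [0,0,-0.01,0,0,0,1]
    - [0,0,-0.01,0,0,0,1]

```text
time_s: 9.65
position: [0.5151, -0.2161, 0.1966]
tcp_rot: [[-0.993, -0.122, -0.0], [-0.122, 0.993, 0.0], [0.0, 0.0, -1.0]]
force: [0.6, -0.2, -1.9]
opening: 0.251
grasp_force: 30.0
```

Request:
step_arm:
  steps:
    - [-0.01,0,0,0,0,0,1]
    - [-0.02,0,0,0,0,0,1]
    - [-0.025,0,0,0,0,0,1]
    - [-0.03,0,0,0,0,0,1]
    - [-0.03,0,0,0,0,0,1]

```text
time_s: 10.07
position: [0.5246, -0.215, 0.1968]
tcp_rot: [[-0.992, -0.123, 0.0], [-0.123, 0.992, -0.0], [-0.0, -0.0, -1.0]]
force: [0.9, -0.2, -2.3]
opening: 0.25
grasp_force: 30.0
```

Free so far; 16 mm more to go past the bar.

Request:
step_arm:
  steps:
    - [-0.007,0,0,0,0,0,1]
    - [-0.014,0,0,0,0,0,1]
    - [-0.021,0,0,0,0,0,1]
    - [-0.027,0,0,0,0,0,1]
    - [-0.03,0,0,0,0,0,1]
    - [-0.03,0,0,0,0,0,1]

```text
time_s: 10.57
position: [0.5333, -0.214, 0.1969]
tcp_rot: [[-0.992, -0.122, 0.0], [-0.122, 0.992, -0.0], [-0.0, -0.0, -1.0]]
force: [0.6, 0.1, -2.9]
opening: 0.251
grasp_force: 30.0
```

Request:
step_arm:
  steps:
    - [-0.007,0,0,0,0,0,1]
    - [-0.014,0,0,0,0,0,1]
    - [-0.018,0,0,0,0,0,1]
    - [-0.021,0,0,0,0,0,1]
    - [-0.021,0,0,0,0,0,1]
    - [-0.021,0,0,0,0,0,1]

```text
time_s: 11.07
position: [0.5393, -0.2132, 0.1968]
tcp_rot: [[-0.992, -0.122, -0.0], [-0.122, 0.992, 0.0], [0.0, 0.0, -1.0]]
force: [-0.3, 0.2, -1.7]
opening: 0.252
grasp_force: 30.0
```

```bash
python3 - <<'E'
from h import *
s=st()
c=capture("wrist")
cv2.imwrite("pics/w4.png",cv2.resize(c["image"][130:260,255:385,::-1],None,fx=4.5,fy=4.5,interpolation=cv2.INTER_CUBIC))
E
```

```text
t11.07 p [ 0.5393 -0.2132  0.1968] a -172.97 tilt [-0.0001  0.    ] F [-0.3419  0.2365 -1.6905] M [0.0683 0.009  0.0183] op 0.252 g 30.0 q [ -32.6   30.4   91.6   -0.    58.  -129.6]
```

View pics/w4.png

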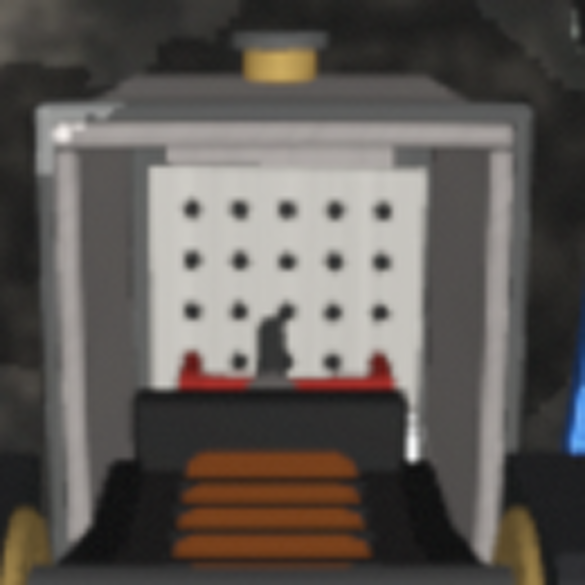

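The crop shows the hook under the bar. The stem is at u≈272 and the bar's middle at 286, so I'll centre it about 3 mm along tool +y and then raise it.

Request:
step_arm:
  steps:
    - [0,0.005,0,0,0,0,1]
    - [0,0.01,0,0,0,0,1]
    - [0,0.01,0,0,0,0,1]
    - [0,0.01,-0.01,0,0,0,1]
    - [0,0.01,-0.02,0,0,0,1]
    - [0,0.01,-0.028,0,0,0,1]
    - [0,0.01,-0.028,0,0,0,1]

```text
time_s: 11.7
position: [0.5394, -0.2105, 0.2061]
tcp_rot: [[-0.993, -0.122, 0.001], [-0.122, 0.993, -0.001], [-0.001, -0.001, -1.0]]
force: [0.3, -0.4, -1.9]
opening: 0.249
grasp_force: 30.0
```

Request:
step_arm:
  steps:
    - [0,0,-0.002,0,0,0,1]
    - [0,0,-0.004,0,0,0,1]
    - [0,0,-0.006,0,0,0,1]
    - [0,0,-0.008,0,0,0,1]
    - [0,0,-0.01,0,0,0,1]
    - [0,0,-0.012,0,0,0,1]
    - [0,0,-0.014,0,0,0,1]
    - [0,0,-0.014,0,0,0,1]

```text
time_s: 12.37
position: [0.5386, -0.21, 0.209]
tcp_rot: [[-0.992, -0.122, -0.001], [-0.122, 0.992, 0.001], [0.001, 0.001, -1.0]]
force: [-0.1, 0.3, -5.3]
opening: 0.248
grasp_force: 30.0
```

```bash
python3 - <<'E'
from h import *
s=st()
E
```

```text
t12.37 p [ 0.5386 -0.21    0.209 ] a -172.98 tilt [-0.0011  0.0006] F [-0.1361  0.32   -5.2744] M [ 0.0609  0.0873 -0.0334] op 0.248 g 30.0 q [ -32.4   29.4   91.2   -0.    59.5 -129.4]
```

Request:
step_arm:
  steps:
    - [0,0,-0.01,0,0,0,1]
    - [0,0,-0.02,0,0,0,1]
    - [0,0,-0.03,0,0,0,1]
    - [0,0,-0.04,0,0,0,1]
    - [0,0,-0.05,0,0,0,1]
    - [0,0,-0.06,0,0,0,1]
    - [0,0,-0.065,0,0,0,1]
    - [0,0,-0.065,0,0,0,1]

```text
time_s: 13.03
position: [0.5392, -0.2104, 0.2296]
tcp_rot: [[-0.993, -0.122, 0.001], [-0.122, 0.993, -0.001], [-0.001, -0.001, -1.0]]
force: [0.4, 0.7, -4.6]
opening: 0.25
grasp_force: 30.0
```

```bash
python3 - <<'E'
from h import *
s=st()
c=capture("wrist")
cv2.imwrite("pics/w5.png",cv2.resize(c["image"][130:260,255:385,::-1],None,fx=4.5,fy=4.5,interpolation=cv2.INTER_CUBIC))
E
```

```text
t13.03 p [ 0.5392 -0.2104  0.2296] a -172.98 tilt [ 0.001  -0.0007] F [ 0.425   0.6663 -4.6237] M [ 0.0364  0.034  -0.016 ] op 0.250 g 30.0 q [ -32.4   27.9   90.    -0.    62.1 -129.4]
```

View pics/w5.png

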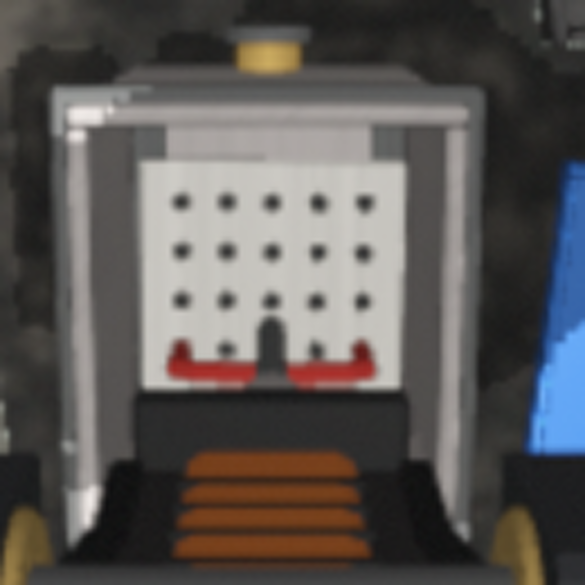

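The basket hangs centred on the hook and level, free of the walls (lid 140–405, tank rim 85–453). I'll lift it clear.

Request:
step_arm:
  steps:
    - [0,0,-0.02,0,0,0,1]
    - [0,0,-0.05,0,0,0,1]
    - [0,0,-0.08,0,0,0,1]
    - [0,0,-0.11,0,0,0,1]
    - [0,0,-0.14,0,0,0,1]
    - [0,0,-0.17,0,0,0,1]
    - [0,0,-0.19,0,0,0,1]
    - [0,0,-0.19,0,0,0,1]

```text
time_s: 13.75
position: [0.5398, -0.2107, 0.2881]
tcp_rot: [[-0.992, -0.122, 0.003], [-0.122, 0.992, -0.002], [-0.003, -0.002, -1.0]]
force: [0.3, -0.3, -6.0]
opening: 0.252
grasp_force: 30.0
```

Request:
step_arm:
  steps:
    - [0,0,-0.02,0,0,0,1]
    - [0,0,-0.05,0,0,0,1]
    - [0,0,-0.08,0,0,0,1]
    - [0,0,-0.11,0,0,0,1]
    - [0,0,-0.14,0,0,0,1]
    - [0,0,-0.17,0,0,0,1]
    - [0,0,-0.19,0,0,0,1]
    - [0,0,-0.2,0,0,0,1]

```text
time_s: 14.42
position: [0.5394, -0.2104, 0.3475]
tcp_rot: [[-0.992, -0.122, 0.002], [-0.122, 0.992, -0.001], [-0.002, -0.001, -1.0]]
force: [1.0, -0.1, -5.3]
opening: 0.25
grasp_force: 30.0
```

```bash
python3 - <<'E'
from h import *
import pickle
s=st()
# tray corners in wrist view w3: blue mask minAreaRect on z=.01
c,s3=pickle.load(open("w1.pkl","rb"))
H=cv2.cvtColor(c["image"],cv2.COLOR_RGB2HSV);m=cv2.inRange(H,(100,120,60),(118,255,255));m[:,:190]=0;m[:,280:]=0;m[:90]=0;m[190:]=0
k,l,stt,ce=cv2.connectedComponentsWithStats(m);i=1+stt[1:,4].argmax();print(stt[i])
cn=cv2.findContours((l==i).astype(np.uint8),0,2)[0][0][:,0,:]
w=np.array([onz(c,*p,.01,s3)[:2] for p in cn]).astype(np.float32)
r=cv2.minAreaRect(w*1000);print(r)
mv(s,[.558,-.093,s["position"][2]],181)
E
```

```text
t14.42 p [ 0.5394 -0.2104  0.3475] a -172.97 tilt [ 0.0019 -0.0012] F [ 0.9736 -0.1248 -5.2726] M [0.0236 0.0274 0.0398] op 0.250 g 30.0 q [ -32.4   20.9   81.5    0.    77.5 -129.4]
[ 197   98   74   88 5093]
((560.4137573242188, -89.57852172851562), (112.7525634765625, 93.00164031982422), 2.0564916133880615)
move units [-0.1095  0.3809 -0.0004] turn 0.13389423772038703
```

Request:
step_arm:
  steps:
    - [-0.003,0.01,0,0,0,0.01,1]
    - [-0.008,0.03,0,0,0,0.02,1]
    - [-0.015,0.06,0,0,0,0.035,1]
    - [-0.023,0.1,0,0,0,0.05,1]
    - [-0.031,0.14,0,0,0,0.065,1]
    - [-0.04,0.18,0,0,0,0.08,1]
    - [-0.049,0.22,0,0,0,0.095,1]
    - [-0.058,0.26,0,0,0,0.1,1]

```text
time_s: 15.08
position: [0.5463, -0.1293, 0.3452]
tcp_rot: [[-0.999, -0.043, -0.002], [-0.043, 0.999, 0.001], [0.002, 0.001, -1.0]]
force: [-0.5, -0.2, -6.3]
opening: 0.246
grasp_force: 30.0
```

```bash
python3 - <<'E'
from h import *
s=st();mv(s,[.550,-.0915,s["position"][2]],181.5)
E
```

```text
t15.08 p [ 0.5463 -0.1293  0.3452] a -177.51 tilt [-0.0016  0.0011] F [-0.4739 -0.2047 -6.3067] M [-0.0023  0.0495 -0.0546] op 0.246 g 30.0 q [ -24.7   19.5   84.     0.    76.6 -117.2]
move units [-0.0179  0.1252  0.0001] turn 0.022027140890410617
```

Request:
step_arm:
  steps:
    - [-0.004,0.035,0,0,0,0.01,1]
    - [-0.009,0.065,0,0,0,0.02,1]
    - [-0.013,0.09,0,0,0,0.022,1]
    - [-0.016,0.108,0,0,0,0.022,1]
    - [-0.018,0.12,0,0,0,0.022,1]
    - [-0.018,0.125,0,0,0,0.022,1]
    - [-0.018,0.125,0,0,0,0.022,1]
    - [-0.018,0.125,0,0,0,0.022,1]

```text
time_s: 15.75
position: [0.5504, -0.0933, 0.3459]
tcp_rot: [[-1.0, -0.027, -0.0], [-0.027, 1.0, -0.0], [0.0, -0.0, -1.0]]
force: [-0.3, -0.8, -5.0]
opening: 0.247
grasp_force: 30.0
```

Request:
step_arm:
  steps:
    - [0,0,0.02,0,0,0,1]
    - [0,0,0.05,0,0,0,1]
    - [0,0,0.08,0,0,0,1]
    - [0,0,0.11,0,0,0,1]
    - [0,0,0.14,0,0,0,1]
    - [0,0,0.165,0,0,0,1]
    - [0,0,0.18,0,0,0,1]
    - [0,0,0.18,0,0,0,1]

```text
time_s: 16.42
position: [0.5497, -0.0927, 0.2903]
tcp_rot: [[-1.0, -0.027, -0.003], [-0.027, 1.0, 0.001], [0.003, 0.001, -1.0]]
force: [0.1, 0.5, -5.2]
opening: 0.247
grasp_force: 30.0
```

```bash
python3 - <<'E'
from h import *
s=st()
c=capture("wrist");im=c["image"]
m=im.astype(int);r=(m[...,0]>110)&(m[...,0]-m[...,1]>70)&(m[...,0]-m[...,2]>70);r[:180]=0;r[225:]=0;r[:,:285]=0;r[:,345:]=0
v,u=np.nonzero(r);print("red",u.min(),u.max(),v.min(),v.max())
for q in (u.min()+3,(u.max()-3)): print(v[abs(u-q)<3].mean())
H=cv2.cvtColor(im,cv2.COLOR_RGB2HSV);b=cv2.inRange(H,(100,120,50),(120,255,255))
for row in (150,165,180,190):
    x=np.nonzero(b[row,230:400])[0]+230; g=(H[row,:,1]<60)&(H[row,:,2]>120); y=np.nonzero(g[x.min():x.max()])[0]+x.min() if len(x) else []
    print(row,x.min() if len(x) else 0,x.max() if len(x) else 0, (y.min(),y.max()) if len(y) else 0)
E
```

```text
t16.42 p [ 0.5497 -0.0927  0.2903] a -178.47 tilt [-0.0029  0.0011] F [ 0.0763  0.4897 -5.2015] M [ 0.0711  0.1165 -0.0297] op 0.247 g 30.0 q [ -21.1   22.3   88.8   -0.    69.1 -112.6]
red 293 337 210 215
211.57894736842104
211.7
150 283 350 0
165 284 350 (np.int64(286), np.int64(286))
180 284 350 (np.int64(286), np.int64(344))
190 284 349 (np.int64(286), np.int64(344))
```

Request:
step_arm:
  steps:
    - [0,0.003,0.03,0,0,0,1]
    - [0,0.006,0.07,0,0,0,1]
    - [0,0.007,0.11,0,0,0,1]
    - [0,0.007,0.15,0,0,0,1]
    - [0,0.007,0.19,0,0,0,1]
    - [0,0.007,0.22,0,0,0,1]
    - [0,0.007,0.245,0,0,0,1]
    - [0,0.007,0.26,0,0,0,1]

```text
time_s: 17.13
position: [0.5503, -0.0908, 0.2131]
tcp_rot: [[-1.0, -0.027, -0.0], [-0.027, 1.0, 0.0], [0.0, 0.0, -1.0]]
force: [1.2, 0.2, -5.8]
opening: 0.248
grasp_force: 30.0
```

Request:
step_arm:
  steps:
    - [0,0,0.005,0,0,0,1]
    - [0,0,0.01,0,0,0,1]
    - [0,0,0.015,0,0,0,1]
    - [0,0,0.015,0,0,0,1]
    - [0,0,0.015,0,0,0,1]

```text
time_s: 17.55
position: [0.5506, -0.0909, 0.2099]
tcp_rot: [[-1.0, -0.027, 0.001], [-0.027, 1.0, -0.0], [-0.001, -0.0, -1.0]]
force: [-0.6, 0.3, -5.7]
opening: 0.251
grasp_force: 30.0
```

Next is the slow descent; contact is expected near TCP z = 0.199.

Request:
step_arm:
  steps:
    - [0,0,0.004,0,0,0,1]
    - [0,0,0.008,0,0,0,1]
    - [0,0,0.012,0,0,0,1]
    - [0,0,0.016,0,0,0,1]
    - [0,0,0.02,0,0,0,1]
    - [0,0,0.023,0,0,0,1]
    - [0,0,0.025,0,0,0,1]
    - [0,0,0.025,0,0,0,1]

```text
time_s: 18.22
position: [0.5503, -0.0908, 0.2017]
tcp_rot: [[-1.0, -0.027, -0.0], [-0.027, 1.0, 0.0], [0.0, 0.0, -1.0]]
force: [0.3, -1.0, -5.5]
opening: 0.252
grasp_force: 30.0
```

Request:
step_arm:
  steps:
    - [0,0,0.0015,0,0,0,1]
    - [0,0,0.003,0,0,0,1]
    - [0,0,0.0045,0,0,0,1]
    - [0,0,0.006,0,0,0,1]
    - [0,0,0.0075,0,0,0,1]
    - [0,0,0.009,0,0,0,1]
    - [0,0,0.01,0,0,0,1]
    - [0,0,0.01,0,0,0,1]

```text
time_s: 18.88
position: [0.5509, -0.0911, 0.1995]
tcp_rot: [[-1.0, -0.027, 0.001], [-0.027, 1.0, -0.001], [-0.001, -0.001, -1.0]]
force: [0.0, -1.5, -2.0]
opening: 0.255
grasp_force: 30.0
```

Request:
step_arm:
  steps:
    - [0,0,0.0015,0,0,0,1]
    - [0,0,0.003,0,0,0,1]
    - [0,0,0.0045,0,0,0,1]
    - [0,0,0.006,0,0,0,1]
    - [0,0,0.0075,0,0,0,1]
    - [0,0,0.009,0,0,0,1]
    - [0,0,0.01,0,0,0,1]
    - [0,0,0.01,0,0,0,1]

```text
time_s: 19.55
position: [0.5503, -0.0909, 0.1958]
tcp_rot: [[-1.0, -0.027, -0.0], [-0.027, 1.0, 0.0], [0.0, 0.0, -1.0]]
force: [-0.6, -0.3, -1.9]
opening: 0.248
grasp_force: 30.0
```

Request:
step_arm:
  steps:
    - [0,0,0.003,0,0,0,1]
    - [0,0,0.006,0,0,0,1]
    - [0,0,0.01,0,0,0,1]
    - [0,0,0.014,0,0,0,1]
    - [0,0,0.017,0,0,0,1]
    - [0,0,0.02,0,0,0,1]
    - [0,0,0.02,0,0,0,1]
    - [0,0,0.02,0,0,0,1]

```text
time_s: 20.22
position: [0.5503, -0.0909, 0.1899]
tcp_rot: [[-1.0, -0.027, -0.0], [-0.027, 1.0, 0.0], [0.0, 0.0, -1.0]]
force: [0.2, 0.3, -2.1]
opening: 0.254
grasp_force: 30.0
```

Request:
step_arm:
  steps:
    - [0,0,0.0025,0,0,0,1]
    - [0,0,0.0025,0,0,0,1]
    - [0.006,0,0.0025,0,0,0,1]
    - [0.012,0,0.0025,0,0,0,1]
    - [0.018,0,0.0025,0,0,0,1]
    - [0.024,0,0.0025,0,0,0,1]
    - [0.027,0,0.0025,0,0,0,1]
    - [0.027,0,0.0025,0,0,0,1]

```text
time_s: 20.88
position: [0.5419, -0.091, 0.1892]
tcp_rot: [[-1.0, -0.027, -0.0], [-0.027, 1.0, 0.0], [0.0, 0.0, -1.0]]
force: [0.6, 0.0, -1.8]
opening: 0.249
grasp_force: 30.0
```

Request:
step_arm:
  steps:
    - [0.007,0,0,0,0,0,1]
    - [0.014,0,0,0,0,0,1]
    - [0.021,0,0,0,0,0,1]
    - [0.028,0,0,0,0,0,1]
    - [0.034,0,0,0,0,0,1]
    - [0.034,0,0,0,0,0,1]

```text
time_s: 21.38
position: [0.5315, -0.0913, 0.1892]
tcp_rot: [[-1.0, -0.027, -0.001], [-0.027, 1.0, 0.0], [0.001, 0.0, -1.0]]
force: [0.1, 0.7, -2.0]
opening: 0.253
grasp_force: 30.0
```

Request:
step_arm:
  steps:
    - [0.007,0,0,0,0,0,1]
    - [0.014,0,0,0,0,0,1]
    - [0.021,0,0,0,0,0,1]
    - [0.028,0,0,0,0,0,1]
    - [0.036,0,0,0,0,0,1]
    - [0.036,0,0,0,0,0,1]
    - [0.036,0,0,0,0,0,1]

```text
time_s: 21.97
position: [0.5211, -0.0916, 0.1892]
tcp_rot: [[-1.0, -0.027, 0.0], [-0.027, 1.0, -0.0], [-0.0, -0.0, -1.0]]
force: [-0.2, 0.2, -2.4]
opening: 0.251
grasp_force: 30.0
```

```bash
python3 - <<'E'
from h import *
s=st()
c=capture("wrist");im=c["image"]
m=im.astype(int);r=(m[...,0]>110)&(m[...,0]-m[...,1]>70)&(m[...,0]-m[...,2]>70);r[:150]=0;r[230:]=0;r[:,:280]=0;r[:,350:]=0
v,u=np.nonzero(r);print("red",u.min(),u.max(),v.min(),v.max())
top=v<=v.min()+12
mid=onz(c,(u.min()+u.max())/2,np.median(v),.0575,s);print("bar",mid, "rel tool",s["tcp_rot"].T@(mid-s["position"]))
E
```

```text
t21.97 p [ 0.5211 -0.0916  0.1892] a -178.48 tilt [ 0. -0.] F [-0.208   0.1637 -2.3526] M [ 0.0343 -0.0076 -0.0273] op 0.251 g 30.0 q [ -22.1   27.5   99.2   -0.    53.2 -113.6]Traceback (most recent call last):
  File "<stdin>", line 5, in <module>
    return umr_minimum(a, axis, None, out, keepdims, initial, where)
ValueError: zero-size array to reduction operation minimum which has no identity
```

Request:
step_arm:
  steps:
    - [0,0,-0.01,0,0,0,1]
    - [0,0,-0.02,0,0,0,1]
    - [0,0,-0.03,0,0,0,1]
    - [0,0,-0.045,0,0,0,1]
    - [0,0,-0.06,0,0,0,1]
    - [0,0,-0.07,0,0,0,1]

```text
time_s: 22.52
position: [0.5216, -0.0917, 0.211]
tcp_rot: [[-1.0, -0.027, 0.001], [-0.027, 1.0, -0.0], [-0.001, -0.0, -1.0]]
force: [0.2, 0.5, -2.3]
opening: 0.25
grasp_force: 30.0
```

Request:
step_arm:
  steps:
    - [0,0,-0.06,0,0,0,1]
    - [0,0,-0.15,0,0,0,1]
    - [0,0,-0.24,0,0,0,1]
    - [0,0,-0.33,0,0,0,1]
    - [0,0,-0.4,0,0,0,1]
    - [0,0,-0.45,0,0,0,1]
    - [0,0,-0.45,0,0,0,1]
    - [0,0,-0.45,0,0,0,1]

```text
time_s: 23.18
position: [0.5214, -0.0916, 0.3459]
tcp_rot: [[-1.0, -0.027, 0.002], [-0.027, 1.0, -0.001], [-0.002, -0.001, -1.0]]
force: [-0.4, -0.5, -1.9]
opening: 0.252
grasp_force: 30.0
```

```bash
python3 - <<'E'
from h import *
s=st()
for n in ("wrist","scene","side"):
    c=capture(n);m=c["image"].astype(int);r=(m[...,0]>110)&(m[...,0]-m[...,1]>60)&(m[...,0]-m[...,2]>60)&(m[...,1]<90)
    k,l,q,ce=cv2.connectedComponentsWithStats(r.astype(np.uint8))
    for i in range(1,k):
        if q[i,4]<15: continue
        w=onz(c,*ce[i],.058,s)
        if abs(w[0]-.559)<.05 and abs(w[1]+.09)<.05:
            x,y,W,Hh,A=q[i];print(n,q[i],w)
            if n!="side":
                vv,uu=np.nonzero(l==i)
                a,b=[onz(c,uu[j],vv[j],.058,s) for j in (uu.argmin(),uu.argmax())];print(a,b,np.linalg.norm(a-b),np.degrees(np.arctan2(*(a-b)[:2])))
    cv2.imwrite(f"pics/{n}6.png",c["image"][:,:,::-1])
mv(s,[.584-.0822*.978,.0403-.0822*.208,.28],192)
E
```

```text
t23.18 p [ 0.5214 -0.0916  0.3459] a -178.47 tilt [ 0.0018 -0.0007] F [-0.3862 -0.483  -1.9156] M [0.0462 0.08   0.0219] op 0.252 g 30.0 q [ -22.1   16.6   88.4    0.    74.9 -113.6]
move units [0.0493 0.3844 0.2192] turn -0.23256620143719273
```

```bash
python3 - <<'E'
from h import *
s=st()
for n in ("wrist","scene"):
    c=capture(n);m=c["image"].astype(int);r=(m[...,0]>90)&(m[...,0]-m[...,1]>40)&(m[...,0]-m[...,2]>40)
    vv,uu=np.nonzero(r);W=np.array([onz(c,a,b,.058,s) for a,b in zip(uu,vv)])
    k=(abs(W[:,0]-.559)<.04)&(abs(W[:,1]+.09)<.04);print(n,k.sum())
    if k.sum():
        W=W[k];print(W.min(0),W.max(0),W.mean(0));i=W[:,1].argmin();j=W[:,1].argmax();print(W[i],W[j], uu[k].min(),uu[k].max(),vv[k].min(),vv[k].max())
        # lid (bright, unsaturated) on z=.037
    H=cv2.cvtColor(c["image"],cv2.COLOR_RGB2HSV)
    L=cv2.inRange(H,(0,0,130),(179,70,255));vv,uu=np.nonzero(L);P=np.array([onz(c,a,b,.037,s)[:2] for a,b in zip(uu,vv)])
    k=(abs(P[:,0]-.559)<.052)&(abs(P[:,1]+.09)<.042)
    if k.sum()>20: print("lid",k.sum(),cv2.minAreaRect((P[k]*1000).astype(np.float32)))
E
```

```text
t23.33 p [ 0.5203 -0.0913  0.3436] a -178.47 tilt [-0.0032  0.0013] F [-0.8671  0.7319 -1.48  ] M [ 0.0592 -0.001   0.0035] op 0.248 g 30.0 q [ -22.1   16.8   88.5   -0.    74.9 -113.6]
wrist 109
[ 0.5569 -0.1114  0.058 ] [ 0.599  -0.0675  0.058 ] [ 0.5677 -0.0889  0.058 ]
[ 0.5594 -0.1114  0.058 ] [ 0.5984 -0.0675  0.058 ] 300 330 203 231
lid 1479 ((551.6439208984375, -91.30990600585938), (61.78543472290039, 57.95248794555664), 1.5094332695007324)
scene 37
[ 0.5555 -0.1145  0.058 ] [ 0.5632 -0.0727  0.058 ] [ 0.5595 -0.0933  0.058 ]
[ 0.5555 -0.1145  0.058 ] [ 0.5572 -0.0727  0.058 ] 291 307 218 226
lid 908 ((555.8005981445312, -93.46708679199219), (97.26090240478516, 63.984580993652344), 1.1203463077545166)
```

The basket sits at about (0.559, −0.092), level and in the middle of the tray. Next I'll take the rod back to the stand.

Request:
step_arm:
  steps:
    - [0.01,0.05,0,0,0,-0.1,1]
    - [0.02,0.13,0,0,0,-0.2,1]
    - [0.03,0.21,0,0,0,-0.233,1]
    - [0.04,0.29,0,0,0,-0.233,1]
    - [0.044,0.35,0,0,0,-0.233,1]
    - [0.044,0.386,0,0,0,-0.233,1]
    - [0.044,0.386,0,0,0,-0.233,1]
    - [0.044,0.386,0,0,0,-0.233,1]

```text
time_s: 24.1
position: [0.5051, 0.0237, 0.3448]
tcp_rot: [[-0.978, -0.209, -0.001], [-0.209, 0.978, -0.001], [0.001, -0.001, -1.0]]
force: [-0.9, 0.0, -1.2]
opening: 0.248
grasp_force: 30.0
```

Request:
step_arm:
  steps:
    - [0,0,0.06,0,0,0,1]
    - [0,0,0.15,0,0,0,1]
    - [0,0,0.24,0,0,0,1]
    - [0,0,0.33,0,0,0,1]
    - [0,0,0.41,0,0,0,1]
    - [0,0,0.46,0,0,0,1]
    - [0,0,0.487,0,0,0,1]
    - [0,0,0.487,0,0,0,1]

```text
time_s: 24.77
position: [0.5043, 0.0227, 0.1973]
tcp_rot: [[-0.978, -0.207, -0.004], [-0.207, 0.978, 0.0], [0.004, 0.001, -1.0]]
force: [-0.3, -0.0, -2.5]
opening: 0.253
grasp_force: 30.0
```

Request:
step_arm:
  steps:
    - [0,0,0,0,0,0,1]
    - [0,0,0,0,0,0,1]
    - [0,0,0,0,0,0,1]
    - [0,0,0,0,0,0,1]
    - [0,0,0,0,0,0,1]
    - [0,0,0,0,0,0,1]

```text
time_s: 25.27
position: [0.5052, 0.0238, 0.1997]
tcp_rot: [[-0.978, -0.208, 0.001], [-0.208, 0.978, -0.0], [-0.001, -0.0, -1.0]]
force: [-0.3, -0.3, -1.9]
opening: 0.25
grasp_force: 30.0
```

```bash
python3 - <<'E'
from h import *
s=st();mv(s,[.584,.0403,.197],192)
E
```

```text
t25.27 p [0.5052 0.0238 0.1997] a -167.97 tilt [ 0.0011 -0.0002] F [-0.3132 -0.3023 -1.8836] M [ 0.0653  0.0138 -0.0315] op 0.250 g 30.0 q [ -10.    25.   101.9   -0.    52.9 -112. ]
move units [-0.2683 -0.0008  0.0092] turn 0.0006167506839321707
```

Request:
step_arm:
  steps:
    - [-0.03,-0.001,0.009,0,0,0,1]
    - [-0.07,-0.001,0.009,0,0,0,1]
    - [-0.12,-0.001,0.009,0,0,0,1]
    - [-0.17,-0.001,0.009,0,0,0,1]
    - [-0.22,-0.001,0.009,0,0,0,1]
    - [-0.255,-0.001,0.009,0,0,0,1]
    - [-0.268,-0.001,0.009,0,0,0,1]
    - [-0.268,-0.001,0.009,0,0,0,1]

```text
time_s: 25.93
position: [0.5849, 0.0404, 0.1961]
tcp_rot: [[-0.978, -0.209, 0.001], [-0.209, 0.978, -0.0], [-0.001, -0.0, -1.0]]
force: [0.4, -0.6, -1.7]
opening: 0.251
grasp_force: 30.0
```

Request:
step_arm:
  steps:
    - [0,0,0,0,0,0,1]
    - [0,0,0,0,0,0,1]
    - [0,0,0,0,0,0,1]
    - [0,0,0,0,0,0,1]
    - [0,0,0,0,0,0,1]
    - [0,0,0,0,0,0,1]

```text
time_s: 26.43
position: [0.5835, 0.0401, 0.1965]
tcp_rot: [[-0.978, -0.208, -0.0], [-0.208, 0.978, 0.0], [-0.0, 0.0, -1.0]]
force: [0.1, -0.2, -1.9]
opening: 0.25
grasp_force: 30.0
```

```bash
python3 - <<'E'
from h import *
s=st();mv(s,[.584,.0403,.186],192)
E
```

```text
t26.43 p [0.5835 0.0401 0.1965] a -168.00 tilt [-0.  0.] F [ 0.1324 -0.1571 -1.8776] M [0.0764 0.0162 0.0253] op 0.250 g 30.0 q [  -7.    30.7   90.9    0.    58.4 -109. ]
move units [-0.0018  0.0003  0.0351] turn 5.859146537356234e-05
```

Lined up to within 0.5 mm, so I'll lower it slowly, past the rims first.

Request:
step_arm:
  steps:
    - [-0.002,0,0.006,0,0,0,1]
    - [-0.002,0,0.012,0,0,0,1]
    - [-0.002,0,0.018,0,0,0,1]
    - [-0.002,0,0.024,0,0,0,1]
    - [-0.002,0,0.03,0,0,0,1]
    - [-0.002,0,0.036,0,0,0,1]
    - [-0.002,0,0.036,0,0,0,1]
    - [-0.002,0,0.036,0,0,0,1]

```text
time_s: 27.1
position: [0.5842, 0.0404, 0.1854]
tcp_rot: [[-0.978, -0.208, -0.0], [-0.208, 0.978, 0.0], [0.0, 0.0, -1.0]]
force: [0.7, -0.1, -2.7]
opening: 0.251
grasp_force: 30.0
```

Request:
step_arm:
  steps:
    - [0,0,0.002,0,0,0,1]
    - [0,0,0.004,0,0,0,1]
    - [0,0,0.006,0,0,0,1]
    - [0,0,0.008,0,0,0,1]
    - [0,0,0.008,0,0,0,1]
    - [0,0,0.008,0,0,0,1]

```text
time_s: 27.6
position: [0.5843, 0.0403, 0.1834]
tcp_rot: [[-0.978, -0.208, 0.0], [-0.208, 0.978, -0.0], [-0.0, -0.0, -1.0]]
force: [0.3, -0.2, -0.7]
opening: 0.25
grasp_force: 30.0
```

Request:
step_arm:
  steps:
    - [0,0,0.001,0,0,0,1]
    - [0,0,0.001,0,0,0,1]
    - [0,0,0.001,0,0,0,0.3]
    - [0,0,0.001,0,0,0,0]
    - [0,0,0.001,0,0,0,-0.5]
    - [0,0,0.001,0,0,0,-0.5]
    - [0,0,0.001,0,0,0,-0.5]
    - [0,0,0.001,0,0,0,-0.5]

```text
time_s: 28.27
position: [0.5843, 0.0403, 0.1828]
tcp_rot: [[-0.978, -0.208, -0.0], [-0.208, 0.978, -0.0], [0.0, 0.0, -1.0]]
force: [-0.3, -0.5, -0.0]
opening: 0.624
grasp_force: 0.0
```

Request:
step_arm:
  steps:
    - [0,0,0,0,0,0,-0.5]
    - [0,0,0,0,0,0,-0.5]
    - [0,0,-0.03,0,0,0,-0.5]
    - [0,0,-0.09,0,0,0,-0.5]
    - [0,0,-0.18,0,0,0,-0.5]
    - [0,0,-0.28,0,0,0,-0.5]
    - [0,0,-0.36,0,0,0,-0.5]
    - [0,0,-0.38,0,0,0,-0.5]

```text
time_s: 28.93
position: [0.5866, 0.0401, 0.3023]
tcp_rot: [[-0.978, -0.208, 0.01], [-0.208, 0.978, -0.001], [-0.009, -0.003, -1.0]]
force: [1.2, -0.9, 0.6]
opening: 0.75
grasp_force: 0.0
```

Request:
step_arm:
  steps:
    - [0,0,0,0,0,0,-0.5]
    - [0,0,0,0,0,0,-0.5]
    - [0,0,0,0,0,0,-0.5]
    - [0,0,0,0,0,0,-0.5]

```text
time_s: 29.27
position: [0.5832, 0.0404, 0.295]
tcp_rot: [[-0.978, -0.208, -0.004], [-0.208, 0.978, 0.0], [0.004, 0.001, -1.0]]
force: [0.1, -0.3, -0.0]
opening: 0.751
grasp_force: 0.0
```

```bash
python3 - <<'E'
from h import *
s=st()
rays=[]
for n in ("wrist","scene","side"):
    c=capture(n);H=cv2.cvtColor(c["image"],cv2.COLOR_RGB2HSV);m=cv2.inRange(H,(3,140,60),(18,255,255))
    k,l,q,ce=cv2.connectedComponentsWithStats(m)
    for i in range(1,k):
        if q[i,4]<25: continue
        w=onz(c,*ce[i],.177,s)
        if np.hypot(w[0]-.585,w[1]-.038)<.04: print(n,q[i],w)
    if n!="wrist":
        m=c["image"].astype(int);r=(m[...,0]>90)&(m[...,0]-m[...,1]>40)&(m[...,0]-m[...,2]>40)
        vv,uu=np.nonzero(r);W=np.array([onz(c,a,b,.058,s) for a,b in zip(uu,vv)])
        k=(abs(W[:,0]-.559)<.04)&(abs(W[:,1]+.09)<.04)
        if k.sum(): print("bar",W[k].mean(0))
E
```

```text
t29.27 p [0.5832 0.0404 0.295 ] a -167.98 tilt [-0.0039  0.0004] F [ 0.0551 -0.3473 -0.0154] M [0.0794 0.044  0.0649] op 0.751 g 0.0 q [  -7.    24.2   84.7   -0.    71.3 -109. ]
wrist [300 193  29  36 922] [0.5865 0.0399 0.177 ]
scene [242 142  16  24 278] [0.5787 0.0357 0.177 ]
bar [ 0.5595 -0.0933  0.058 ]
side [306 145  10  19 141] [0.5831 0.0208 0.177 ]
```

```bash
python3 -c "
from rig import *
print(hand_in())"
```

```text
the job is handed in; nothing more can be done
None
```

The basket sits flat near the middle of the drip tray, unhooked, and the rod hangs back in its stand seat. I handed the job in at about 29 s; the highest contact force I read was about 7 N.

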